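# Draw out the slip-jar carousel and hold the tall jar at the front

### The arm

A 6-joint arm with a two-finger parallel gripper is mounted at the origin on the work surface. World frame = base frame: x ahead of the robot, y to its left, z up, the work surface at z = 0. Lengths are in m, angles in rad, forces in N, time in s.
With the tool pointing down it reaches from about 0.225 to 0.875 m from the base axis. Payload 3.4 kg.
Tool frame: the origin (TCP) lies at the very end of the fingers, on their centre line; the grasp point (between the pads) lies 19 mm behind it (grip_depth is the distance from the TCP to the grasp point, in m); x points along the fingers, z is the direction in which the jaws open and shut, and the axes are right-handed (so a half turn about x gives the same grasp; the last joint's range is limited). The gripper opens to 85 mm and grips with 20 to 120 N. Pads are 22 mm wide; open, the fingers measure 114 mm over their backs; the gripper's body (76 mm by 85 mm) begins 54 mm behind the grasp point. The pads swing forward as they close: fully open they stand 13 mm farther back than shut.
Start: joints at [-0.121, 0.276, 1.505, -0, 1.361, -0.121], TCP at [0.575, -0, 0.231] pointing down, gripper open.
Joint ranges: [-2.89, 2.89], [-0.75, 2.08], [0.22, 2.7], [-1.18, 4.32], [0.11, 2.71], [-2.7, 2.7]. Speed limits (rad/s): [2.57, 2.57, 3.14, 3.14, 3.14, 3.14].

### API

Orientations are given as a unit quaternion [w, x, y, z].
In Python, from rig import get_state, get_image, sign_off, grip_depth gives the robot as it stands. The module is installed in compiled form; this text tells all that it offers.
- The arm moves only by the tool arm_command, never from a script. Its argument "series" is a list of rows, each an object with "dp": the shift along the tool's x, y, z scaled (see below), a list of three; "angular": the turn, a rotation vector about the tool's x, y, z scaled (see below), a list of three; "gripper": the finger opening in mm, from 0 to 85.4. A call has exactly 8 rows; each row shifts and turns the pose as measured when the row begins, along the tool's axes as they then stand; what a row does not reach is not made up. The controller multiplies each number of a shift by 0.12 m and each number of a turn by 90 degrees. A row lasts 1/8 s, in which the tool goes at most 62.5 mm and 10.7 degrees, less where a joint would pass 70% of its speed; a pose out of reach is approached as far as the arm can. A call with a number of a shift or a turn outside -1 to 1 is refused whole. A call with a gripper value outside its range is refused whole. The fingers move at their own pace and stop on an object; "grip_force" is the grip in N (left out, the last holds). Time passes only in rows, so rows that do not move let the fingers close, or fill a call up. It gives the time, the measured TCP pose, the force and the opening at its end, in the units of the state.
- get_state(): the state, without advancing time (a new reading comes with each control period).
- get_image(name): name is "scene" or "side" or "wrist"; returns a dict with "image" (480x640x3 uint8, blue, green, red), "depth" (480x640 float32, m along the optical axis (not along the pixel's ray), 0 where there is no reading), "mtx" (3x3 intrinsics, pixels), "view" (4x4, takes a point from world to camera coordinates); the wrist camera has in their place "mount" (4x4, takes a point from camera to tool coordinates, whose origin is the TCP and whose axes are the tool frame's). Camera axes: x right, y up, looking along -z (the intrinsics and any distortion apply to the point x, -y, -z); pixel columns grow to the right and rows downward; lengths in m; the calibration is good to about 2 mm. The wrist camera is an equidistant fisheye: a pixel r from the principal point sees the ray r / f radians off the axis. A picture is of the moment at which its call begins: read the wrist's pose just before it.
- sign_off(): hands the job in, once; it reports no verdict.
The state is a dict: "clock": time; "qpos": joint angles; "qd": joint speeds; "effort": joint torques, N m; "position": TCP position; "ee_rot": TCP orientation; "contact_force": force on the tool from outside, world axes, zero at the start; "moment": the same for the moment, N m; "width": finger opening in m.
Only numpy, scipy, OpenCV 4.12 (cv2) and the standard library are available. Lean on these libraries where they do the work, as an engineer would, in place of code of your own. Each camera call takes 0.05 s, during which the arm holds its last target. There are 200 camera calls.

### The job

Draw the tray with the slip-jar carousel out from under the steel shelf, all the way to its stop, then turn the carousel, without spinning it fast, until the one tall lidded jar stands at the middle of the tray's front, the side that faces the robot. Finish with the gripper still holding the carousel (the tall jar, or any part that turns) so that it stays put, and leave the other things on the bench and the shelf where they are.

Things in the scene. Friction and masses are not known exactly. Their poses are not given: they have to be found in the camera images.
- rack: Low rack of slotted steel angle, fixed on the bench on the robot's right, turned up to 0.12 rad. Origin on the bench, directly under the carousel's axis when the tray is fully in; x points away from the robot's side, y leftwards along the runners, out of the bay. Plywood runner board with two guides 22 mm high: x -140 to 140, y -165 to 455 mm in this frame.
- shelf_edge (a point): Middle of the rack's shelf edge over the bay's mouth, at the underside, 190 mm above the bench; axes as the rack's. From here the shelf runs 260 mm back (-y) and 162 mm to either side (x); its deck is 28 mm above this point, and the four corner posts end 50 mm above it.
- tray (a joint): Slide of the wooden tray along the rack's +y: 0 fully in under the shelf, 0.25 m at its stop, fully out. About 5 N of friction; it stays where it is left. The tray (256 mm wide, 320 long, rim top 36 mm above the bench) carries the carousel and has a raised bow handle near its leading end.
- tray_handle (a point): Middle of the handle's bar on the tray: a round steel bar 12 mm thick and 110 mm long on two upright legs, lying along the rack's x, 88 mm above the bench, 175 mm from the carousel's axis in the rack's +y. Open below: the tray's floor is 60 mm under the bar.
- spindle (a point): Point on the carousel's axis, 30 mm above the bench, fixed to the tray (it does not turn with the carousel); its axes are those of the rack. The tray's front is its -x side, which faces the robot; the rim there is cut away in the middle.
- carousel: Wooden turntable, 224 mm across, top 45 mm above the bench, free running with slight friction, 2 to 3 kg with its jars; turns either way as far as needed. Origin on its axis, z up. Its -x axis points at the tall jar: that is at the front when these axes agree with spindle's. A wire rail 74 mm and a centre post with a ball 137 mm above the bench stand on it.
- tall_jar_knob (a point): Middle of the round clay knob on the tall jar's lid, 24 mm across, 26 tall; 162 mm above the bench, 75 mm from the carousel's axis. The lid (54 mm across) is 13 mm below. Five jars stand fast in wells 72 degrees apart and do not lift off, nor do lids; the others (two short lidded, an open pot, a small jug) end at most 122 mm above the bench.
- shelf_bowl: Ochre clay bowl, 110 mm across, 40 high, on the rack's shelf; origin under its middle. To be left alone.
- shelf_pot: Brown clay bowl, 76 mm across, 45 high, on the rack's shelf; origin under its middle. To be left alone.
- slip_brush: Brush, 200 mm long, lying on the bench to the left of the runners. To be left alone.
- rib: Dark wooden potter's rib, a 6 mm thick plate 55 by 128 mm, lying on the bench to the left of the runners. To be left alone.
- water_jug: Terracotta jug, 110 mm across, 130 high, with a handle at its +y side; origin under its middle, on the bench to the left. To be left alone.
- big_bowl: Wide ochre bowl, 160 mm across, 55 high, on the bench to the left; origin under its middle. To be left alone.
- side_bowl: Pale bowl, 90 mm across, 40 high, on the bench to the right of the rack; origin under its middle. To be left alone.

How it is judged:
On the way, in this order (a step that is already met when the one before it is completed fails the run):
1. the tray is drawn out to its stop (value of joint tray above 0.236 m), for 0.2 s.
2. the tall jar stands at the tray's front, still, and the fingers hold the carousel (y of tall_jar_knob in the frame of spindle between -0.012 and 0.012 m and x of tall_jar_knob in the frame of spindle below -0.05 m and value of joint tray above 0.236 m and angular speed of carousel below 0.06 rad/s and contact force between the fingers and carousel above 2 N), for 0.3 s.
At the end, for the whole second after the job is handed in: The tray is out to its stop (within 14 mm), the tall jar's knob is within 12 mm sideways of the middle of the tray's front (about 9 degrees), the carousel does not turn (under 0.06 rad/s), and the fingers still hold it with more than 2 N of contact force (all of step 2); the arm keeps its last pose, push and grip.
It fails at once if the carousel is spun fast (over 3 rad/s) (angular speed of carousel above 3 rad/s).
It fails at once if another thing on the bench or shelf is moved by more than 30 mm (distance of any of shelf_bowl, shelf_pot, slip_brush, rib, water_jug, big_bowl, side_bowl from where it was at the start of the episode above 0.03 m).
It also fails if it takes over 70 s, if anything falls off the work surface, if the arm or the gripper's body presses on something with over 40 N, if the wrist force passes 120 N, or if a joint passes its speed limit or range.

## Working session

There is one attempt and no reset: what is moved stays moved. The work goes in short steps, Python scripts to look and compute and a tool call to move; the robot and the scene stay as the last step left them, time stands still between calls to the robot, and variables do not carry over. Pictures are saved under pics/ and viewed, about 8 in all and at most 12, crops included, and the job is handed in when it is done.

Besides the shell and the picture viewer there is one more tool, called after "Request:" as name(argument=value, ...), one argument or row to a line, values as JSON. arm_command: Moves the arm, as the interface text tells. Its arguments: {"type":"object","properties":{"series":{"type":"array","items":{"type":"object","properties":{"dp":{"type":"array","items":{"type":"number"}},"angular":{"type":"array","items":{"type":"number"}},"gripper":{"type":"number"}}}},"grip_force":{"type":"number"}},"required":["series"]}

```bash
mkdir -p pics; python3 - <<'E'
from rig import *
import cv2,numpy as np
s=get_state();print({k:np.round(v,3) for k,v in s.items()},grip_depth)
for n in("scene","side"):
    g=get_image(n);cv2.imwrite(f"pics/{n}0.png",g["image"]);print(n,g["mtx"],np.round(g["view"],3))
    np.savez(f"{n}0.npz",**g)
E
```

```text
{'clock': np.float64(0.0), 'qpos': array([-0.121,  0.277,  1.506,  0.   ,  1.361, -0.121]), 'qd': array([-0.002, -0.   ,  0.001, -0.001,  0.   , -0.001]), 'effort': array([ 1.0000e-03, -4.1677e+01, -2.4581e+01, -0.0000e+00,  1.1000e-02,
        0.0000e+00]), 'position': array([0.574, 0.   , 0.23 ]), 'ee_rot': array([0.706, 0.   , 0.708, 0.   ]), 'contact_force': array([ 0.238, -0.205, -0.091]), 'moment': array([ 0.033,  0.078, -0.002]), 'width': np.float64(0.086)} 0.0187
scene [[598.88787258   0.         327.64509519]
 [  0.         598.88787258 225.87657169]
 [  0.           0.           1.        ]] [[-0.821  0.571 -0.005  0.44 ]
 [-0.544 -0.779  0.312  0.201]
 [ 0.175  0.259  0.95  -1.823]
 [ 0.     0.     0.     1.   ]]
side [[508.61646129   0.         318.63886038]
 [  0.         508.61646129 247.22912914]
 [  0.           0.           1.        ]] [[ 0.881 -0.472  0.016 -0.492]
 [ 0.243  0.483  0.841 -0.233]
 [-0.405 -0.738  0.54  -1.536]
 [ 0.     0.     0.     1.   ]]
```

View pics/scene0.png

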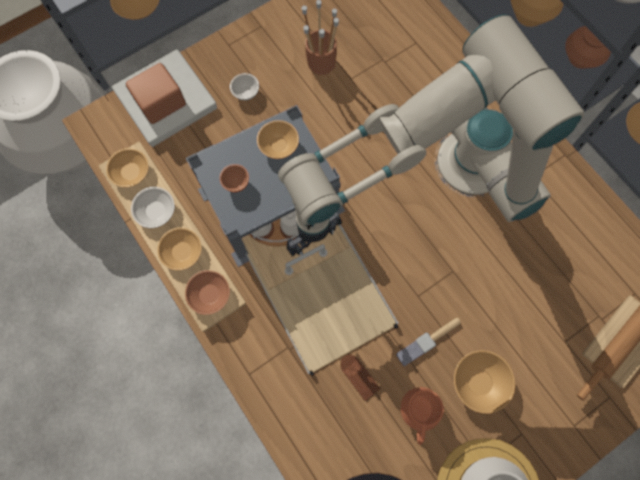

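View pics/side0.png

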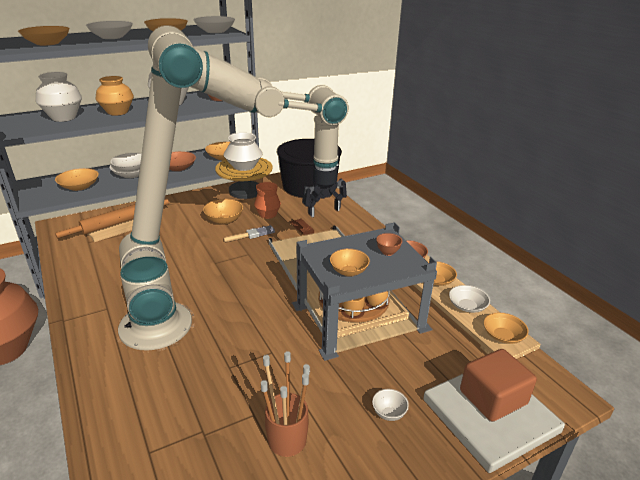

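The scene view shows the rack deck near (265,170), the handle bar from about (287,268) to (325,250) and the runner board end corners at (396,325) and (311,372). Now I'll measure from depth.

```bash
cat > h.py <<'E'
import numpy as np,cv2
from scipy.spatial.transform import Rotation as R
from rig import *
def cloud(g):
    v,u=np.mgrid[0:480,0:640];d=g["depth"].astype(float);K=g["mtx"]
    c=np.stack([(u-K[0,2])/K[0,0]*d,-(v-K[1,2])/K[1,1]*d,-d],-1)
    V=g["view"];P=(c-V[:3,3])@V[:3,:3];P[d==0]=np.nan
    return P
def ray(g,px,z):
    K,V=g["mtx"],g["view"];d=np.array([(px[0]-K[0,2])/K[0,0],-(px[1]-K[1,2])/K[1,1],-1])@V[:3,:3]
    o=-V[:3,:3].T@V[:3,3];return o+d*(z-o[2])/d[2]
def tool():
    s=get_state();q=s["ee_rot"];return s,R.from_quat([q[1],q[2],q[3],q[0]])
E
python3 - <<'E'
from h import *
for n in("scene","side"):
    g=dict(np.load(n+"0.npz"));P=cloud(g)
    m=(abs(P[...,2]-.218)<.006)&(P[...,1]<-.1)&(P[...,0]>.3)
    m=cv2.morphologyEx(m.astype(np.uint8),cv2.MORPH_OPEN,np.ones((3,3)))>0
    r=cv2.minAreaRect(P[m][:,:2].astype(np.float32)*1000);print(n,"deck",m.sum(),r,np.round(cv2.boxPoints(r)))
g=dict(np.load("scene0.npz"));P=cloud(g)
for px,z in(((396,325),.022),((311,372),.022),((287,268),.088),((325,250),.088)):print(px,np.round(ray(g,px,z),3))
v,u=np.mgrid[0:480,0:640]
m=(P[...,2]>.075)&(P[...,2]<.102)&(u>275)&(u<340)&(v>240)&(v<285)
Q=P[m];print(len(Q),Q.mean(0),Q.min(0),Q.max(0))
im=cv2.resize(g["image"][190:290,230:350],None,fx=6,fy=6,interpolation=cv2.INTER_CUBIC);cv2.imwrite("pics/crop.png",im)
E
```

```text
scene deck 5638 ((574.046142578125, -245.32997131347656), (265.9143371582031, 325.8984069824219), 84.17670440673828) [[ 398. -361.]
 [ 723. -394.]
 [ 750. -130.]
 [ 425.  -97.]]
side deck 4387 ((570.5891723632812, -245.30543518066406), (273.2304992675781, 331.0130615234375), 84.1744384765625) [[ 392. -364.]
 [ 721. -398.]
 [ 749. -126.]
 [ 420.  -93.]]
(396, 325) [0.496 0.27  0.022]
(311, 372) [0.758 0.24  0.022]
(287, 268) [ 0.657 -0.019  0.088]
(325, 250) [ 0.544 -0.002  0.088]
196 [ 0.59876604 -0.02146483  0.0917199 ] [ 0.53872194 -0.03326409  0.07748734] [ 0.65693841 -0.01035115  0.10173636]
```

View pics/crop.png

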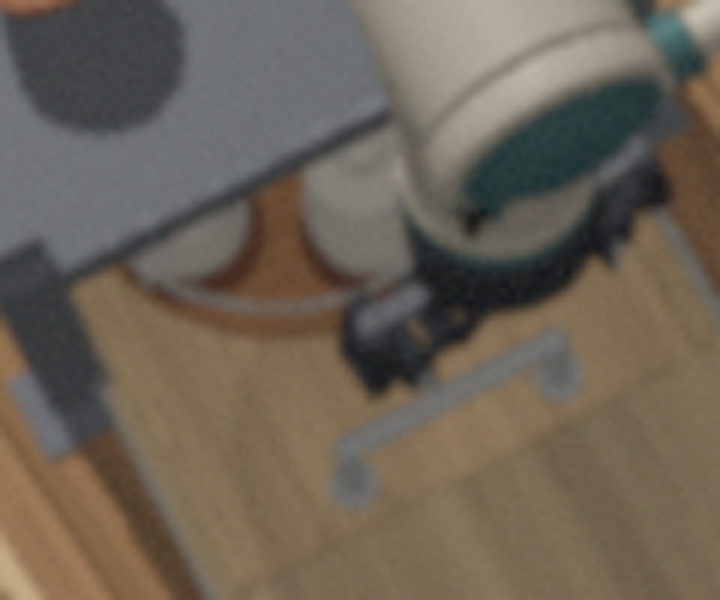

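The crop puts the bar ends at full-image pixels (287.5,263.3) and (323.3,246.7), with the rack yaw near -0.10 rad. I'll turn the jaws to open along the rack's y.

Request:
arm_command(
  series=[
    {"dp": [0,0,0],"angular": [-0.117,0,0],"gripper": 85},
    {"dp": [0,0,0],"angular": [-0.117,0,0],"gripper": 85},
    {"dp": [0,0,0],"angular": [-0.117,0,0],"gripper": 85},
    {"dp": [0,0,0],"angular": [-0.117,0,0],"gripper": 85},
    {"dp": [0,0,0],"angular": [-0.117,0,0],"gripper": 85},
    {"dp": [0,0,0],"angular": [-0.117,0,0],"gripper": 85},
    {"dp": [0,0,0],"angular": [-0.117,0,0],"gripper": 85},
    {"dp": [0,0,0],"angular": [-0.117,0,0],"gripper": 85},
  ],
)

```text
clock: 1.1
position: [0.5717, 0.0004, 0.226]
ee_rot: [0.514, -0.48, 0.519, 0.486]
contact_force: [-0.4, 0.6, -1.1]
width: 0.0848
```

```bash
cat >> h.py <<'E'
def to(p,yaw=None):
    """shift in units (tool axes) to TCP target p; yaw of tool z in world (deg) wanted -> turn units"""
    s,T=tool();d=T.inv().apply(np.array(p)-s["position"])/.12
    M=T.as_matrix();y=np.degrees(np.arctan2(M[1,2],M[0,2]))
    print("t",round(float(s["clock"]),2),"pos",np.round(s["position"],4),"zyaw",round(y,1),"xaxis",np.round(M[:,0],3),"dp",np.round(d,3),"F",np.round(s["contact_force"],1),"w",round(float(s["width"]),4))
    return d
E
python3 - <<'E'
from h import *
g=dict(np.load("scene0.npz"))
a=ray(g,(287.5,263.3),.09);b=ray(g,(323.3,246.7),.09);m=(a+b)/2;print(a,b,m,np.arctan2(*(a-b)[[1,0]]))
to([m[0],m[1],.088-.0187])
E
```

```text
[ 0.64919385 -0.02886701  0.09      ] [ 0.54242593 -0.01172169  0.09      ] [ 0.59580989 -0.02029435  0.09      ] -0.15922558993487843
t 1.1 pos [5.717e-01 4.000e-04 2.260e-01] zyaw 86.1 xaxis [-0.011  0.001 -1.   ] dp [ 1.303 -0.227 -0.159] F [-0.4  0.6 -1.1] w 0.0848
```

Request:
arm_command(
  series=[
    {"dp": [0,-0.12,-0.09],"angular": [-0.02,0,0],"gripper": 85},
    {"dp": [0,-0.12,-0.08],"angular": [0,0,0],"gripper": 85},
    {"dp": [0.26,0,0],"angular": [0,0,0],"gripper": 85},
    {"dp": [0.26,0,0],"angular": [0,0,0],"gripper": 85},
    {"dp": [0.26,0,0],"angular": [0,0,0],"gripper": 85},
    {"dp": [0.2,0,0],"angular": [0,0,0],"gripper": 85},
    {"dp": [0.1,0,0],"angular": [0,0,0],"gripper": 85},
    {"dp": [0,0,0],"angular": [0,0,0],"gripper": 85},
  ],
)

```text
clock: 2.1
position: [0.6009, -0.0234, 0.0904]
ee_rot: [0.507, -0.486, 0.513, 0.493]
contact_force: [0.3, -0.6, -0.3]
width: 0.085
```

```bash
python3 - <<'E'
from h import *
to([.598,-.021,.069])
g=get_image("wrist");cv2.imwrite("pics/w1.png",g["image"]);print(g["mtx"],g["mount"])
E
```

```text
t 2.1 pos [ 0.6009 -0.0234  0.0904] zyaw 87.7 xaxis [-0.013  0.002 -1.   ] dp [0.179 0.022 0.019] F [ 0.3 -0.6 -0.3] w 0.085
[[371.64829954   0.         319.86236666]
 [  0.         371.64829954 243.79569334]
 [  0.           0.           1.        ]] [[ 5.21276145e-04  3.07914249e-01 -9.51413971e-01 -1.43538940e-01]
 [ 1.76728877e-04  9.51414057e-01  3.07914374e-01  7.96621468e-02]
 [ 9.99999849e-01 -3.28650741e-04  4.41532112e-04  2.58473195e-05]
 [ 0.00000000e+00  0.00000000e+00  0.00000000e+00  1.00000000e+00]]
```

View pics/w1.png

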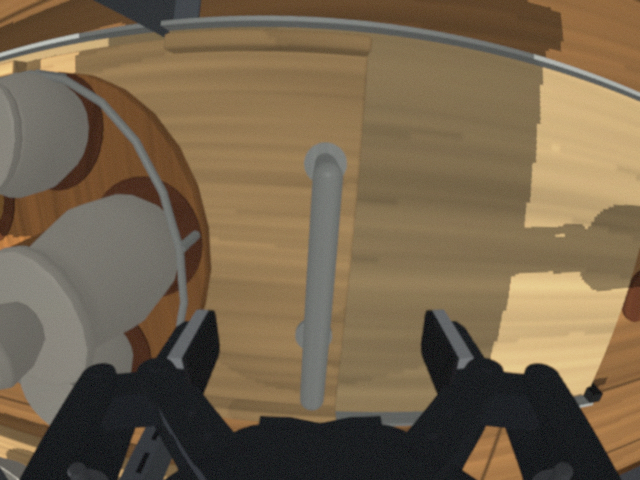

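The bar lies between the open fingers, from (325,165) to (312,405). I'll lower and close.

Request:
arm_command(
  series=[
    {"dp": [0.1,0.01,0.02],"angular": [0.04,0,0],"gripper": 85},
    {"dp": [0.1,0.01,0],"angular": [0,0,0],"gripper": 85},
    {"dp": [0,0,0],"angular": [0,0,0],"gripper": 0},
    {"dp": [0,0,0],"angular": [0,0,0],"gripper": 0},
    {"dp": [0,0,0],"angular": [0,0,0],"gripper": 0},
    {"dp": [0,0,0],"angular": [0,0,0],"gripper": 0},
    {"dp": [0,0,0],"angular": [0,0,0],"gripper": 0},
    {"dp": [0,0,0],"angular": [0,0,0],"gripper": 0},
  ],
  grip_force=40,
)

```text
clock: 3.15
position: [0.6026, -0.0227, 0.0714]
ee_rot: [0.524, -0.474, 0.526, 0.474]
contact_force: [-0.6, -0.2, -1.6]
width: 0.01
```

```bash
python3 - <<'E'
from h import *
s,T=tool();p=s["position"];to(p+.25*np.array([.102,.995,0]));print(T.inv().apply([.102,.995,0]))
E
```

```text
t 3.15 pos [ 0.6026 -0.0227  0.0714] zyaw 84.2 xaxis [-0.002 -0.002 -1.   ] dp [-0.004 -0.     2.084] F [-0.6 -0.2 -1.6] w 0.01
[-2.10507448e-03 -6.43932653e-05  1.00021226e+00]
```

Request:
arm_command(
  series=[
    {"dp": [0,0,0.06],"angular": [0,0,0],"gripper": 0},
    {"dp": [0,0,0.12],"angular": [0,0,0],"gripper": 0},
    {"dp": [0,0,0.15],"angular": [0,0,0],"gripper": 0},
    {"dp": [0,0,0.15],"angular": [0,0,0],"gripper": 0},
    {"dp": [0,0,0.15],"angular": [0,0,0],"gripper": 0},
    {"dp": [0,0,0.15],"angular": [0,0,0],"gripper": 0},
    {"dp": [0,0,0.15],"angular": [0,0,0],"gripper": 0},
    {"dp": [0,0,0.15],"angular": [0,0,0],"gripper": 0},
  ],
)

```text
clock: 4.15
position: [0.6149, 0.0923, 0.0714]
ee_rot: [0.515, -0.482, 0.533, 0.467]
contact_force: [-0.2, -6.5, 2.6]
width: 0.0104
```

```bash
python3 - <<'E'
from h import *
to(np.array([.6026,-.0227,.0714])+.25*np.array([.102,.995,0]))
E
```

```text
t 4.15 pos [0.6149 0.0923 0.0714] zyaw 84.4 xaxis [-0.005 -0.032 -0.999] dp [-0.036  0.     1.12 ] F [-0.2 -6.5  2.6] w 0.0104
```

Request:
arm_command(
  series=[
    {"dp": [0,0,0.15],"angular": [0,-0.02,0],"gripper": 0},
    {"dp": [0,0,0.16],"angular": [0,0,0],"gripper": 0},
    {"dp": [0,0,0.16],"angular": [0,0,0],"gripper": 0},
    {"dp": [0,0,0.16],"angular": [0,0,0],"gripper": 0},
    {"dp": [0,0,0.16],"angular": [0,0,0],"gripper": 0},
    {"dp": [0,0,0.16],"angular": [0,0,0],"gripper": 0},
    {"dp": [0,0,0.15],"angular": [0,0,0],"gripper": 0},
    {"dp": [0,0,0.08],"angular": [0,0,0],"gripper": 0},
  ],
)

```text
clock: 5.15
position: [0.6285, 0.22, 0.0713]
ee_rot: [0.514, -0.483, 0.532, 0.469]
contact_force: [-0.9, -24.3, 6.4]
width: 0.0109
```

```bash
python3 - <<'E'
from h import *
to(np.array([.6026,-.0227,.0714])+.25*np.array([.102,.995,0]))
E
```

```text
t 5.15 pos [0.6285 0.22   0.0713] zyaw 84.6 xaxis [-0.004 -0.032 -0.999] dp [-0.002  0.008  0.05 ] F [ -0.9 -24.3   6.4] w 0.0109
```

Request:
arm_command(
  series=[
    {"dp": [0,0,0.08],"angular": [0,0,0],"gripper": 0},
    {"dp": [0,0,0.08],"angular": [0,0,0],"gripper": 0},
    {"dp": [0,0,0.05],"angular": [0,0,0],"gripper": 0},
    {"dp": [0,0,0],"angular": [0,0,0],"gripper": 0},
    {"dp": [0,0,0],"angular": [0,0,0],"gripper": 85},
    {"dp": [0,0,0],"angular": [0,0,0],"gripper": 85},
    {"dp": [0,0,0],"angular": [0,0,0],"gripper": 85},
    {"dp": [0,0,0],"angular": [0,0,0],"gripper": 85},
  ],
)

```text
clock: 6.15
position: [0.6281, 0.2208, 0.0708]
ee_rot: [0.499, -0.493, 0.543, 0.46]
contact_force: [0.1, 0.5, 0.1]
width: 0.0812
```

Request:
arm_command(
  series=[
    {"dp": [-0.4,0,0],"angular": [0,0,0],"gripper": 85},
    {"dp": [-0.5,0,0],"angular": [0,0,0],"gripper": 85},
    {"dp": [-0.5,0,0],"angular": [0,0,0],"gripper": 85},
    {"dp": [-0.3,0.3,0.2],"angular": [0,0,0],"gripper": 85},
    {"dp": [0,0.4,0.2],"angular": [0,0,0],"gripper": 85},
    {"dp": [0,0.4,0.2],"angular": [0,0,0],"gripper": 85},
    {"dp": [0,0.2,0],"angular": [0,0,0],"gripper": 85},
    {"dp": [0,0,0],"angular": [0,0,0],"gripper": 85},
  ],
)

```text
clock: 7.15
position: [0.4786, 0.3263, 0.2759]
ee_rot: [0.5, -0.493, 0.542, 0.462]
contact_force: [-0.4, -0.8, 0.7]
width: 0.085
```

```bash
python3 - <<'E'
from h import *
to([.6,.2,.25])
g=get_image("scene");np.savez("scene1.npz",**g)
cv2.imwrite("pics/s1.png",cv2.resize(g["image"][180:400,200:440],None,fx=3,fy=3,interpolation=cv2.INTER_CUBIC)[:600])
E
```

```text
t 7.15 pos [0.4786 0.3263 0.2759] zyaw 85.0 xaxis [-0.014 -0.073 -0.997] dp [ 0.278 -1.102 -0.941] F [-0.4 -0.8  0.7] w 0.085
```

View pics/s1.png

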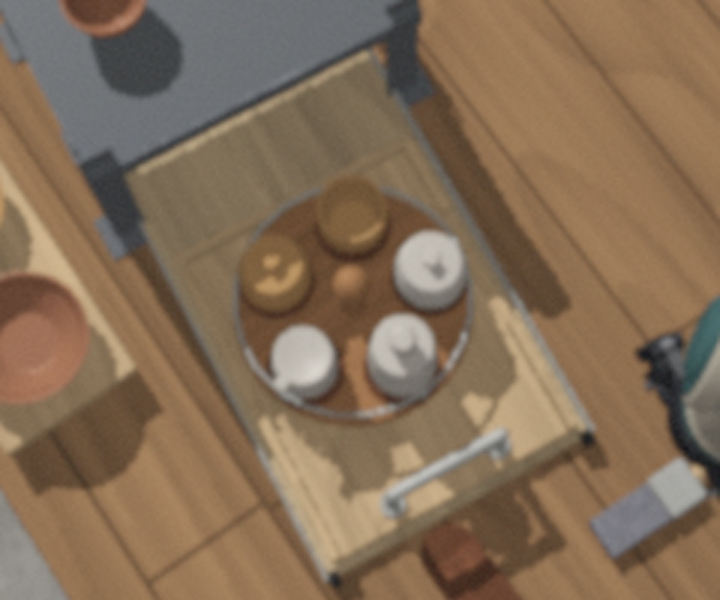

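The tray is out. The tall jar's knob is at crop (404,340), i.e. full (335,293), with the centre ball at (349,280) in the crop; the handle runs from (392,498) to (503,437) in the crop.

```bash
python3 - <<'E'
from h import *
g=dict(np.load("scene1.npz"));P=cloud(g)
f=lambda x,y:(200+x/3,180+y/3)
h=(ray(g,f(392,495),.09)+ray(g,f(503,435),.09))/2
print("handle",h,(h-[.598,-.021,.09])@[.102,.995,0])
v,u=np.mgrid[0:480,0:640]
for nm,(x,y),r,lo in(("knob",(404,340),12,.152),("ball",(349,280),8,.115)):
    a,b=f(x,y);Q=P[(abs(u-a)<r)&(abs(v-b)<r)&(P[...,2]>lo)];print(nm,len(Q),np.nanmean(Q,0),np.nanmax(Q[:,2]),ray(g,f(x,y),.17 if nm=="knob" else .13))
o=h-[.0179,.174,0];print("axis from handle",o)
E
```

```text
handle [0.62374422 0.22517973 0.09      ] 0.24757474455756576
knob 107 [0.60332087 0.1249409  0.16645194] 0.18202450817304783 [0.60150434 0.12597856 0.17      ]
ball 129 [0.60603042 0.0502507  0.13020309] 0.14321461870254462 [0.60542304 0.04772901 0.13      ]
axis from handle [0.60584422 0.05117973 0.09      ]
```

Request:
arm_command(
  series=[
    {"dp": [0,-0.2,-0.3],"angular": [0,-0.048,0],"gripper": 85},
    {"dp": [0,-0.3,-0.4],"angular": [0,0,0],"gripper": 85},
    {"dp": [0,-0.3,-0.4],"angular": [0,0,0],"gripper": 85},
    {"dp": [0.1,-0.3,-0.4],"angular": [0,0,0],"gripper": 85},
    {"dp": [0.1,0,-0.1],"angular": [0,0,0],"gripper": 85},
    {"dp": [0,0,0],"angular": [0,0,0],"gripper": 85},
    {"dp": [0,0,0],"angular": [0,0,0],"gripper": 85},
    {"dp": [0,0,0],"angular": [0,0,0],"gripper": 85},
  ],
)

```text
clock: 8.2
position: [0.6048, 0.1179, 0.2512]
ee_rot: [0.523, -0.475, 0.521, 0.479]
contact_force: [0.3, -0.2, 0.1]
width: 0.0849
```

```bash
python3 - <<'E'
from h import *
to([.602,.125,.154])
E
```

```text
t 8.2 pos [0.6048 0.1179 0.2512] zyaw 84.8 xaxis [-0.     0.006 -1.   ] dp [0.81  0.028 0.052] F [ 0.3 -0.2  0.1] w 0.0849
```

Request:
arm_command(
  series=[
    {"dp": [0,0.03,0.05],"angular": [0,0,0],"gripper": 85},
    {"dp": [0.3,0,0],"angular": [0,0,0],"gripper": 85},
    {"dp": [0.3,0,0],"angular": [0,0,0],"gripper": 85},
    {"dp": [0.1,0,0],"angular": [0,0,0],"gripper": 85},
    {"dp": [0.05,0,0],"angular": [0,0,0],"gripper": 85},
    {"dp": [0,0,0],"angular": [0,0,0],"gripper": 85},
    {"dp": [0,0,0],"angular": [0,0,0],"gripper": 85},
    {"dp": [0,0,0],"angular": [0,0,0],"gripper": 85},
  ],
)

```text
clock: 9.2
position: [0.6037, 0.1322, 0.1666]
ee_rot: [0.526, -0.48, 0.515, 0.478]
contact_force: [-0.2, -0.6, -0.4]
width: 0.0852
```

```bash
python3 - <<'E'
from h import *
to([.602,.125,.154])
g=get_image("wrist");cv2.imwrite("pics/w2.png",g["image"])
E
```

```text
t 9.2 pos [0.6037 0.1322 0.1666] zyaw 85.3 xaxis [ 0.013  0.009 -1.   ] dp [ 0.104  0.01  -0.062] F [-0.2 -0.6 -0.4] w 0.0852
```

View pics/w2.png

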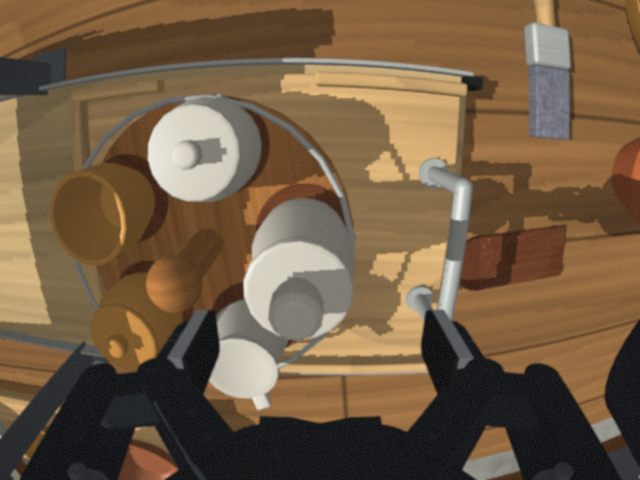

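The wrist view shows the tall jar with knob top at (297,308), left of the finger centre (~320).

```bash
cat >>h.py <<'E'
W_K=(371.648,319.862,243.796)
W_M=np.array([[5.21e-4,.307914,-.951414,-.143539],[1.77e-4,.951414,.307914,.079662],[1,-3.3e-4,4.4e-4,2.6e-5]])
def wray(px,z):
    s,T=tool();f,cx,cy=W_K;d=np.array(px,float)-[cx,cy];r=np.hypot(*d);t=r/f
    c=np.array([np.sin(t)*d[0]/r,-np.sin(t)*d[1]/r,-np.cos(t)])
    w=T.apply(W_M[:,:3]@c);o=s["position"]+T.apply(W_M[:,3]);return o+w*(z-o[2])/w[2]
E
python3 - <<'E'
from h import *
print(wray((297,308),.175),wray((172,284),.131))
E
```

```text
[0.59457576 0.12339103 0.175     ] [0.59905872 0.05034075 0.131     ]
```

Request:
arm_command(
  series=[
    {"dp": [0.06,0.04,-0.07],"angular": [0,0,0],"gripper": 85},
    {"dp": [0.06,0,0],"angular": [0,0,0],"gripper": 60},
    {"dp": [0,0,0],"angular": [0,0,0],"gripper": 40},
    {"dp": [0,0,0],"angular": [0,0,0],"gripper": 0},
    {"dp": [0,0,0],"angular": [0,0,0],"gripper": 0},
    {"dp": [0,0,0],"angular": [0,0,0],"gripper": 0},
    {"dp": [0,0,0],"angular": [0,0,0],"gripper": 0},
    {"dp": [0,0,0],"angular": [0,0,0],"gripper": 0},
  ],
  grip_force=30,
)

```text
clock: 10.25
position: [0.598, 0.1222, 0.1514]
ee_rot: [0.525, -0.48, 0.515, 0.477]
contact_force: [0.1, -1.7, -0.3]
width: 0.0227
```

```bash
python3 - <<'E'
from h import *
to([.602,.125,.154])
c=np.array([.605,.050]);p=get_state()["position"][:2]-c
s,T=tool();a0=np.arctan2(p[1],p[0]);a1=np.pi-.104
print("r",np.hypot(*p),"ang",np.degrees(a0),"to",np.degrees(a1))
q=[c+.075*np.array([np.cos(a),np.sin(a)]) for a in np.linspace(a0,a1,15)]
print(np.round(q[-1],4));print(np.round([T.inv().apply([*(b-a),0])[1:]/.12 for a,b in zip(q,q[1:])],3))
E
```

```text
t 10.25 pos [0.598  0.1222 0.1514] zyaw 85.2 xaxis [ 0.013  0.007 -1.   ] dp [-0.021 -0.031  0.026] F [ 0.1 -1.7 -0.3] w 0.0227
r 0.07254449027921335 ang 95.51303326131394 to 174.04123893063942
[0.5304 0.0578]
[[ 0.06  -0.014]
 [ 0.058 -0.02 ]
 [ 0.056 -0.025]
 [ 0.053 -0.03 ]
 [ 0.05  -0.036]
 [ 0.046 -0.04 ]
 [ 0.042 -0.045]
 [ 0.037 -0.048]
 [ 0.032 -0.052]
 [ 0.027 -0.055]
 [ 0.022 -0.057]
 [ 0.016 -0.059]
 [ 0.01  -0.06 ]
 [ 0.004 -0.061]]
```

Request:
arm_command(
  series=[
    {"dp": [0,0.06,-0.014],"angular": [0,0,0],"gripper": 0},
    {"dp": [0,0.058,-0.02],"angular": [0,0,0],"gripper": 0},
    {"dp": [0,0.056,-0.025],"angular": [0,0,0],"gripper": 0},
    {"dp": [0,0.053,-0.03],"angular": [0,0,0],"gripper": 0},
    {"dp": [0,0.05,-0.036],"angular": [0,0,0],"gripper": 0},
    {"dp": [0,0.046,-0.04],"angular": [0,0,0],"gripper": 0},
    {"dp": [0,0.042,-0.045],"angular": [0,0,0],"gripper": 0},
    {"dp": [0,0,0],"angular": [0,0,0],"gripper": 0},
  ],
)

```text
clock: 11.25
position: [0.5604, 0.112, 0.151]
ee_rot: [0.536, -0.482, 0.502, 0.478]
contact_force: [2.3, -2.2, -2.6]
width: 0.0224
```

```bash
cat >arc.py <<'E'
from h import *
to([.531,.0577,.152])
c=np.array([.604,.050]);p=get_state()["position"][:2]-c
s,T=tool();a0=np.arctan2(p[1],p[0]);a1=np.pi-.104
print("r",np.hypot(*p),"ang",np.degrees(a0),"to",np.degrees(a1))
q=[c+np.hypot(*p)*np.array([np.cos(a),np.sin(a)]) for a in np.linspace(a0,a1,8)]
print(np.round(q[-1],4));print(np.round([T.inv().apply([*(b-a),0])[1:]/.12 for a,b in zip(q,q[1:])],3).tolist())
E
python3 arc.py
```

```text
t 11.25 pos [0.5604 0.112  0.151 ] zyaw 85.6 xaxis [ 0.039  0.028 -0.999] dp [-0.031  0.208 -0.47 ] F [ 2.3 -2.2 -2.6] w 0.0224
r 0.07583544141056928 ang 125.13214215718256 to 174.04123893063942
[0.5286 0.0579]
[[0.056, -0.053], [0.049, -0.059], [0.042, -0.065], [0.034, -0.069], [0.025, -0.073], [0.016, -0.075], [0.007, -0.077]]
```

Request:
arm_command(
  series=[
    {"dp": [0,0.056,-0.053],"angular": [0,0.015,0.02],"gripper": 0},
    {"dp": [0,0.049,-0.059],"angular": [0,0,0],"gripper": 0},
    {"dp": [0,0.042,-0.065],"angular": [0,0,0],"gripper": 0},
    {"dp": [0,0.034,-0.069],"angular": [0,0,0],"gripper": 0},
    {"dp": [0,0.025,-0.073],"angular": [0,0,0],"gripper": 0},
    {"dp": [0,0.016,-0.075],"angular": [0,0,0],"gripper": 0},
    {"dp": [0,0.007,-0.077],"angular": [0,0,0],"gripper": 0},
    {"dp": [0,0,0],"angular": [0,0,0],"gripper": 0},
  ],
)

```text
clock: 12.25
position: [0.5302, 0.0707, 0.1513]
ee_rot: [0.529, -0.475, 0.508, 0.486]
contact_force: [4.2, -1.4, -4.6]
width: 0.0215
```

```bash
python3 arc.py
```

```text
t 12.25 pos [0.5302 0.0707 0.1513] zyaw 85.6 xaxis [ 0.011  0.033 -0.999] dp [-0.01  -0.015 -0.107] F [ 4.2 -1.4 -4.6] w 0.0215
r 0.07662726849333457 ang 164.3113897386337 to 174.04123893063942
[0.5278 0.058 ]
[[0.003, -0.015], [0.002, -0.015], [0.002, -0.015], [0.002, -0.015], [0.001, -0.015], [0.001, -0.015], [0.001, -0.015]]
```

Request:
arm_command(
  series=[
    {"dp": [0,-0.01,-0.03],"angular": [0,0.01,0],"gripper": 0},
    {"dp": [0,-0.01,-0.03],"angular": [0,0,0],"gripper": 0},
    {"dp": [0,0,-0.03],"angular": [0,0,0],"gripper": 0},
    {"dp": [0,0,-0.02],"angular": [0,0,0],"gripper": 0},
    {"dp": [0,0,-0.02],"angular": [0,0,0],"gripper": 0},
    {"dp": [0,0,0],"angular": [0,0,0],"gripper": 0},
    {"dp": [0,0,0],"angular": [0,0,0],"gripper": 0},
    {"dp": [0,0,0],"angular": [0,0,0],"gripper": 0},
  ],
)

```text
clock: 13.25
position: [0.5289, 0.0623, 0.1513]
ee_rot: [0.526, -0.474, 0.511, 0.487]
contact_force: [1.3, 2.3, -1.3]
width: 0.0216
```

```bash
python3 arc.py; python3 - <<'E'
from h import *
g=get_image("wrist");a=get_image("scene");np.savez("scene2.npz",**a)
cv2.imwrite("pics/w3.png",np.hstack([cv2.resize(g["image"],(400,300)),cv2.resize(a["image"][200:380,220:460],(400,300),interpolation=cv2.INTER_CUBIC)]))
E
```

```text
t 13.25 pos [0.5289 0.0623 0.1513] zyaw 85.7 xaxis [ 0.004  0.028 -1.   ] dp [-0.007 -0.021 -0.037] F [ 1.3  2.3 -1.3] w 0.0216
r 0.07614338088297973 ang 170.68960550119306 to 174.04123893063942
[0.5283 0.0579]
[[0.0, -0.005], [0.0, -0.005], [0.0, -0.005], [0.0, -0.005], [0.0, -0.005], [0.0, -0.005], [0.0, -0.005]]
```

View pics/w3.png

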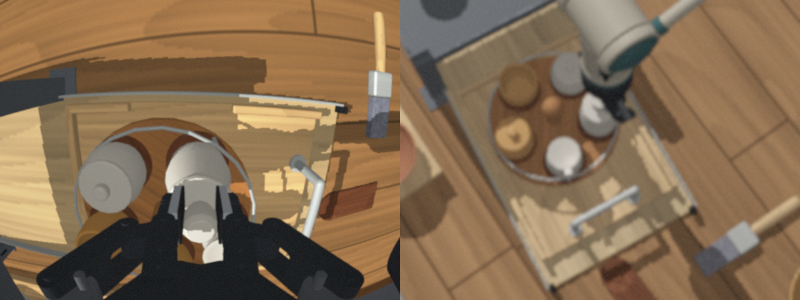

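The images disagree with the TCP: in both panels the carousel looks about 35° short of the front position. I'll look closer.

```bash
python3 - <<'E'
from h import *
print(wray((400,300),.15))
s,T=tool();print(s["clock"])
g=get_image("wrist");cv2.imwrite("pics/w4.png",cv2.resize(g["image"][150:450,90:490],None,fx=2,fy=2,interpolation=cv2.INTER_CUBIC))
a=get_image("scene");P=cloud(a);v,u=np.mgrid[0:480,0:640]
for lo,hi in((.126,.148),(.1,.12),(.148,.19)):
    m=(P[...,2]>lo)&(P[...,2]<hi)&(np.hypot(P[...,0]-.605,P[...,1]-.05)<.115)
    n,l,st,ce=cv2.connectedComponentsWithStats(m.astype(np.uint8))
    for i in range(1,n):
        if st[i,4]>15:q=P[l==i].mean(0);print(lo,st[i,4],np.round(ce[i]),np.round(q,3),"ang",round(np.degrees(np.arctan2(q[1]-.05,q[0]-.605))),"r",round(np.hypot(q[1]-.05,q[0]-.605),3))
E
```

```text
[0.52536632 0.09834003 0.15      ]
13.35
0.126 86 [336. 268.] [0.556 0.068 0.143] ang 160 r 0.052
0.126 100 [311. 263.] [0.602 0.017 0.132] ang -95 r 0.033
0.1 210 [320. 242.] [ 0.546 -0.023  0.109] ang -129 r 0.093
0.1 61 [294. 253.] [ 0.621 -0.037  0.107] ang -80 r 0.089
0.1 82 [337. 274.] [0.558 0.077 0.11 ] ang 150 r 0.054
0.1 307 [287. 280.] [0.677 0.013 0.109] ang -27 r 0.08
0.1 305 [318. 292.] [0.628 0.087 0.109] ang 58 r 0.044
0.148 117 [337. 264.] [0.551 0.064 0.16 ] ang 165 r 0.056
```

View pics/w4.png

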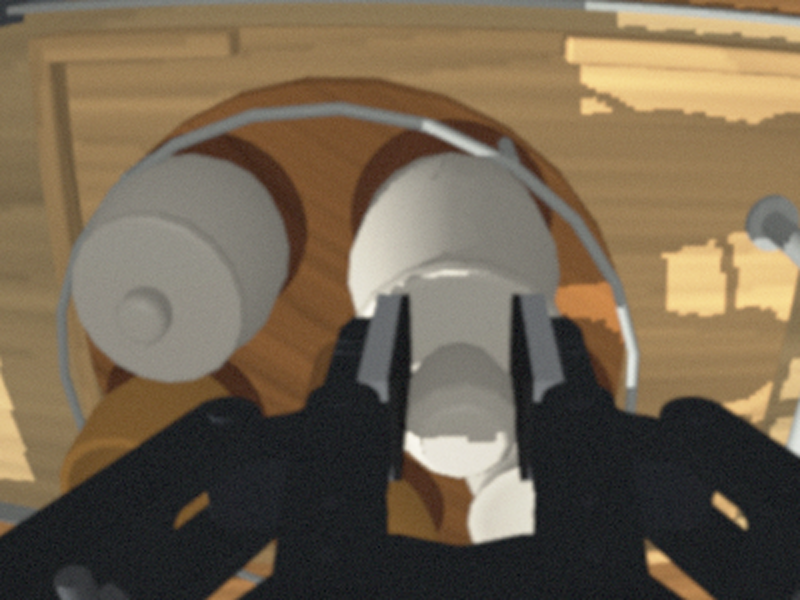

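The ball is now at (0.602, 0.017), so the tray slid ~33 mm back in while I turned: knob torsion beat the tray's friction. I'll finish turning with the tool rotating along, then re-pull the tray and re-grip.

```bash
python3 - <<'E'
from h import *
c=np.array([.603,.017]);k=wray((320,350),.173)[:2];print("knob",k)
s,T=tool()
for q in (k,s["position"][:2]):
    d=q-c;print(np.hypot(*d),np.degrees(np.arctan2(d[1],d[0])))
a0=np.arctan2(*(k-c)[::-1]);a1=np.pi-.104;n=6
print(np.degrees(a1-a0))
st=(a1-a0)/n
# rigid rotation of TCP about c, step in tool axes (constant when tool rotates along)
p=s["position"][:2];R2=np.array([[np.cos(st),-np.sin(st)],[np.sin(st),np.cos(st)]]);d=c+R2@(p-c)-p
print("row dp",T.inv().apply([*d,0])/.12,"turn x units",-np.degrees(st)/90)
E
```

```text
knob [0.53224213 0.06148805]
0.08358147635391838 147.84092688464463
0.08689063047911758 148.55609757719927
26.2003120459948
row dp [-0.00144878  0.02324132 -0.05001697] turn x units -0.04851909638147185
```

Request:
arm_command(
  series=[
    {"dp": [0,0.023,-0.05],"angular": [-0.05,0,0],"gripper": 0},
    {"dp": [0,0.023,-0.05],"angular": [-0.05,0,0],"gripper": 0},
    {"dp": [0,0.023,-0.05],"angular": [-0.05,0,0],"gripper": 0},
    {"dp": [0,0.023,-0.05],"angular": [-0.05,0,0],"gripper": 0},
    {"dp": [0,0.023,-0.05],"angular": [-0.05,0,0],"gripper": 0},
    {"dp": [0,0.023,-0.05],"angular": [-0.05,0,0],"gripper": 0},
    {"dp": [0,0.023,-0.05],"angular": [-0.05,0,0],"gripper": 0},
    {"dp": [0,0,0],"angular": [0,0,0],"gripper": 0},
  ],
  grip_force=20,
)

```text
clock: 14.45
position: [0.5143, 0.0168, 0.1511]
ee_rot: [0.373, -0.601, 0.356, 0.611]
contact_force: [1.4, 3.0, -1.3]
width: 0.0218
```

```bash
cat >ball.py <<'E'
from h import *
to([.531,.0577,.152])
a=get_image("scene");P=cloud(a)
m=(P[...,2]>.126)&(P[...,2]<.148)&(abs(P[...,0]-.6)<.03)&(abs(P[...,1]-.02)<.06)
n,l,st,ce=cv2.connectedComponentsWithStats(m.astype(np.uint8))
for i in range(1,n):
    if st[i,4]>15:print("ball?",st[i,4],ce[i].round(),P[l==i].mean(0).round(3))
E
python3 ball.py
```

```text
t 14.45 pos [0.5143 0.0168 0.1511] zyaw 118.0 xaxis [ 0.     0.028 -1.   ] dp [ 0.002 -0.283  0.236] F [ 1.4  3.  -1.3] w 0.0218
ball? 88 [311. 263.] [0.602 0.017 0.133]
```

Request:
arm_command(
  series=[
    {"dp": [0,0,0],"angular": [0,0,0],"gripper": 85},
    {"dp": [0,0,0],"angular": [0,0,0],"gripper": 85},
    {"dp": [0,0,0],"angular": [0,0,0],"gripper": 85},
    {"dp": [-0.4,0,0],"angular": [0,0,0],"gripper": 85},
    {"dp": [-0.3,0,0],"angular": [0.1,0,0],"gripper": 85},
    {"dp": [0,0,0],"angular": [0.1,0,0],"gripper": 85},
    {"dp": [0,0,0],"angular": [0.1,0,0],"gripper": 85},
    {"dp": [0,0,0],"angular": [0.08,0,0],"gripper": 85},
  ],
)

```text
clock: 15.5
position: [0.5127, 0.0132, 0.2375]
ee_rot: [0.536, -0.459, 0.527, 0.473]
contact_force: [-0.5, 0.2, 0.4]
width: 0.0851
```

```bash
python3 - <<'E'
from h import *
to([.621,.191,.070])
E
```

```text
t 15.5 pos [0.5127 0.0132 0.2375] zyaw 82.5 xaxis [-0.004  0.024 -1.   ] dp [ 1.427 -0.711  1.555] F [-0.5  0.2  0.4] w 0.0851
```

Request:
arm_command(
  series=[
    {"dp": [0,-0.2,0.4],"angular": [-0.02,0.015,0],"gripper": 85},
    {"dp": [0,-0.2,0.4],"angular": [0,0,0],"gripper": 85},
    {"dp": [0,-0.2,0.4],"angular": [0,0,0],"gripper": 85},
    {"dp": [0,-0.1,0.35],"angular": [0,0,0],"gripper": 85},
    {"dp": [0.4,0,0],"angular": [0,0,0],"gripper": 85},
    {"dp": [0.4,0,0],"angular": [0,0,0],"gripper": 85},
    {"dp": [0.2,0,0],"angular": [0,0,0],"gripper": 85},
    {"dp": [0,0,0],"angular": [0,0,0],"gripper": 85},
  ],
)

```text
clock: 16.5
position: [0.6204, 0.193, 0.1144]
ee_rot: [0.523, -0.474, 0.527, 0.473]
contact_force: [0.8, -0.2, 0.9]
width: 0.0852
```

```bash
python3 - <<'E'
from h import *
to([.621,.191,.070])
E
```

```text
t 16.5 pos [0.6204 0.193  0.1144] zyaw 84.1 xaxis [-0.004 -0.005 -1.   ] dp [ 0.37  -0.008 -0.014] F [ 0.8 -0.2  0.9] w 0.0852
```

Request:
arm_command(
  series=[
    {"dp": [0.2,0,-0.01],"angular": [0,0,0],"gripper": 85},
    {"dp": [0.18,0,0],"angular": [0,0,0],"gripper": 85},
    {"dp": [0,0,0],"angular": [0,0,0],"gripper": 0},
    {"dp": [0,0,0],"angular": [0,0,0],"gripper": 0},
    {"dp": [0,0,0],"angular": [0,0,0],"gripper": 0},
    {"dp": [0,0,0],"angular": [0,0,0],"gripper": 0},
    {"dp": [0,0,0],"angular": [0,0,0],"gripper": 0},
    {"dp": [0,0,0],"angular": [0,0,0],"gripper": 0},
  ],
  grip_force=40,
)

```text
clock: 17.5
position: [0.6254, 0.1906, 0.0765]
ee_rot: [0.526, -0.477, 0.524, 0.47]
contact_force: [0.8, -0.2, -2.5]
width: 0.0104
```

Request:
arm_command(
  series=[
    {"dp": [0,0,0.06],"angular": [0,0,0],"gripper": 0},
    {"dp": [0,0,0.08],"angular": [0,0,0],"gripper": 0},
    {"dp": [0,0,0.08],"angular": [0,0,0],"gripper": 0},
    {"dp": [0,0,0.08],"angular": [0,0,0],"gripper": 0},
    {"dp": [0,0,0.08],"angular": [0,0,0],"gripper": 0},
    {"dp": [0,0,0.08],"angular": [0,0,0],"gripper": 0},
    {"dp": [0,0,0.08],"angular": [0,0,0],"gripper": 0},
    {"dp": [0,0,0.08],"angular": [0,0,0],"gripper": 0},
  ],
)

```text
clock: 18.5
position: [0.6282, 0.2195, 0.0761]
ee_rot: [0.498, -0.498, 0.546, 0.454]
contact_force: [-1.1, -21.3, 4.2]
width: 0.0105
```

Request:
arm_command(
  series=[
    {"dp": [0,0,0.1],"angular": [0,0,0],"gripper": 0},
    {"dp": [0,0,0.1],"angular": [0,0,0],"gripper": 0},
    {"dp": [0,0,0],"angular": [0,0,0],"gripper": 0},
    {"dp": [0,0,0],"angular": [0,0,0],"gripper": 85},
    {"dp": [0,0,0],"angular": [0,0,0],"gripper": 85},
    {"dp": [0,0,0],"angular": [0,0,0],"gripper": 85},
    {"dp": [-0.4,0,0],"angular": [0,0,0],"gripper": 85},
    {"dp": [-0.5,0,0],"angular": [0,0,0],"gripper": 85},
  ],
)

```text
clock: 19.5
position: [0.6274, 0.2339, 0.18]
ee_rot: [0.48, -0.505, 0.561, 0.447]
contact_force: [0.8, 0.3, -0.4]
width: 0.0852
```

```bash
python3 ball.py
```

```text
t 19.5 pos [0.6274 0.2339 0.18  ] zyaw 84.9 xaxis [-0.029 -0.139 -0.99 ] dp [ 0.458  0.663 -1.486] F [ 0.8  0.3 -0.4] w 0.0852
ball? 105 [316. 273.] [0.605 0.049 0.132]
```

Request:
arm_command(
  series=[
    {"dp": [-0.4,0,0],"angular": [0,-0.088,-0.018],"gripper": 85},
    {"dp": [-0.1,0.1,-0.2],"angular": [0,0,0],"gripper": 85},
    {"dp": [0,0.2,-0.35],"angular": [0,0,0],"gripper": 85},
    {"dp": [0,0.2,-0.35],"angular": [0,0,0],"gripper": 85},
    {"dp": [0,0.2,-0.35],"angular": [0,0,0],"gripper": 85},
    {"dp": [0,0,-0.1],"angular": [0,0,0],"gripper": 85},
    {"dp": [0,0,0],"angular": [0,0,0],"gripper": 85},
    {"dp": [0,0,0],"angular": [0,0,0],"gripper": 85},
  ],
)

```text
clock: 20.55
position: [0.531, 0.0866, 0.2469]
ee_rot: [0.529, -0.485, 0.511, 0.472]
contact_force: [0.3, -0.4, -0.2]
width: 0.0851
```

```bash
python3 - <<'E'
from h import *
to([.531,.0577,.152])
g=get_image("wrist");cv2.imwrite("pics/w5.png",g["image"])
E
```

```text
t 20.55 pos [0.531  0.0866 0.2469] zyaw 85.3 xaxis [ 0.031  0.004 -1.   ] dp [ 0.79   0.004 -0.245] F [ 0.3 -0.4 -0.2] w 0.0851
```

View pics/w5.png

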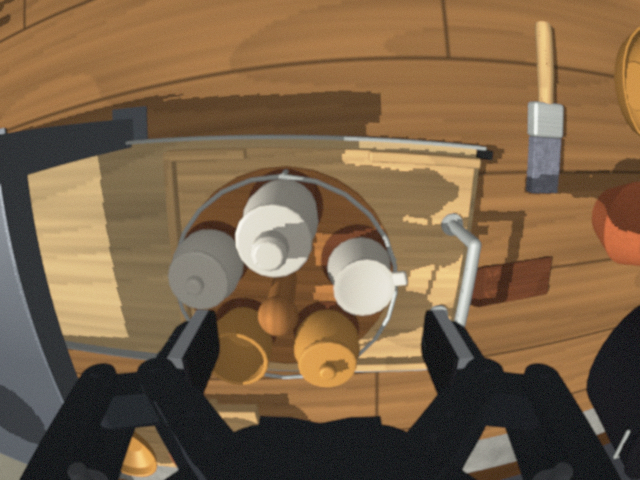

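The tall jar's knob is at (269,249) with the ball at (276,315), so the jar is close to the front.

```bash
python3 - <<'E'
from h import *
k=wray((269,248),.168)[:2];b=wray((276,314),.130)[:2];d=k-b
print(k,b,np.hypot(*d),np.degrees(np.arctan2(d[1],d[0])))
a=get_image("scene");P=cloud(a);v,u=np.mgrid[0:480,0:640]
for lo,hi in((.126,.145),(.152,.185)):
    m=(P[...,2]>lo)&(P[...,2]<hi)&(np.hypot(P[...,0]-.58,P[...,1]-.05)<.07)
    n,l,st,ce=cv2.connectedComponentsWithStats(m.astype(np.uint8))
    for i in range(1,n):
        if st[i,4]>15:print(lo,st[i,4],np.round(ce[i]),P[l==i].mean(0).round(3))
s,T=tool();print(T.inv().apply([k[0]-s["position"][0],k[1]-s["position"][1],0])/.12)
E
```

```text
[0.52597707 0.05517741] [0.59626023 0.04660452] 0.07080408167497156 173.0456197224034
0.126 96 [316. 273.] [0.606 0.049 0.133]
0.152 69 [341. 258.] [0.534 0.06  0.168]
[-0.00234565  0.02123425 -0.26623521]
```

Request:
arm_command(
  series=[
    {"dp": [0,0,-0.22],"angular": [0,0,0.02],"gripper": 85},
    {"dp": [0.2,0,0],"angular": [0,0,0],"gripper": 85},
    {"dp": [0.3,0,0],"angular": [0,0,0],"gripper": 85},
    {"dp": [0.15,0,0],"angular": [0,0,0],"gripper": 85},
    {"dp": [0,0,0],"angular": [0,0,0],"gripper": 85},
    {"dp": [0,0,0],"angular": [0,0,0],"gripper": 85},
    {"dp": [0,0,0],"angular": [0,0,0],"gripper": 85},
    {"dp": [0,0,0],"angular": [0,0,0],"gripper": 85},
  ],
)

```text
clock: 21.65
position: [0.5347, 0.0654, 0.1682]
ee_rot: [0.521, -0.48, 0.515, 0.482]
contact_force: [-0.5, -0.3, 0.5]
width: 0.0847
```

```bash
python3 - <<'E'
from h import *
to([.531,.0575,.153])
E
```

```text
t 21.65 pos [0.5347 0.0654 0.1682] zyaw 85.8 xaxis [ 0.005  0.008 -1.   ] dp [ 0.126  0.027 -0.069] F [-0.5 -0.3  0.5] w 0.0847
```

Request:
arm_command(
  series=[
    {"dp": [0.06,0.025,-0.065],"angular": [0,0,0],"gripper": 85},
    {"dp": [0.06,0,0],"angular": [0,0,0],"gripper": 85},
    {"dp": [0,0,0],"angular": [0,0,0],"gripper": 85},
    {"dp": [0,0,0],"angular": [0,0,0],"gripper": 85},
    {"dp": [0,0,0],"angular": [0,0,0],"gripper": 85},
    {"dp": [0,0,0],"angular": [0,0,0],"gripper": 85},
    {"dp": [0,0,0],"angular": [0,0,0],"gripper": 85},
    {"dp": [0,0,0],"angular": [0,0,0],"gripper": 85},
  ],
)

```text
clock: 22.65
position: [0.5314, 0.0572, 0.1536]
ee_rot: [0.522, -0.481, 0.515, 0.481]
contact_force: [1.0, -1.1, 0.1]
width: 0.085
```

```bash
python3 - <<'E'
from h import *
to([.531,.0575,.153])
g=get_image("wrist");cv2.imwrite("pics/w6.png",g["image"][100:460])
E
```

```text
t 22.65 pos [0.5314 0.0572 0.1536] zyaw 85.7 xaxis [ 0.007  0.008 -1.   ] dp [0.005 0.003 0.002] F [ 1.  -1.1  0.1] w 0.085
```

View pics/w6.png

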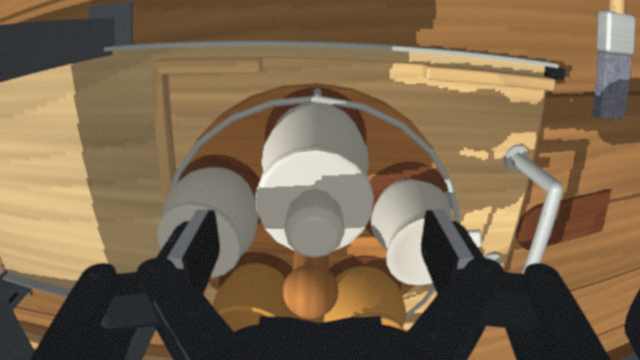

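The knob at (315,225) in the crop is centred between the fingers, and the ball at (310,290) lies straight behind it. Closing.

Request:
arm_command(
  series=[
    {"dp": [0,0,0],"angular": [0,0,0],"gripper": 50},
    {"dp": [0,0,0],"angular": [0,0,0],"gripper": 35},
    {"dp": [0,0,0],"angular": [0,0,0],"gripper": 10},
    {"dp": [0,0,0],"angular": [0,0,0],"gripper": 0},
    {"dp": [0,0,0],"angular": [0,0,0],"gripper": 0},
    {"dp": [0,0,0],"angular": [0,0,0],"gripper": 0},
    {"dp": [0,0,0],"angular": [0,0,0],"gripper": 0},
    {"dp": [0,0,0],"angular": [0,0,0],"gripper": 0},
  ],
  grip_force=30,
)

```text
clock: 23.7
position: [0.5313, 0.0567, 0.1539]
ee_rot: [0.522, -0.481, 0.515, 0.481]
contact_force: [-0.9, -0.2, 1.2]
width: 0.0221
```

```bash
python3 ball.py; python3 - <<'E'
from h import *
g=get_image("wrist");a=get_image("scene")
cv2.imwrite("pics/w7.png",np.hstack([cv2.resize(g["image"],(400,300)),cv2.resize(a["image"][200:380,220:460],(400,300),interpolation=cv2.INTER_CUBIC)]))
E
```

```text
t 23.7 pos [0.5313 0.0567 0.1539] zyaw 85.7 xaxis [ 0.007  0.007 -1.   ] dp [0.016 0.004 0.008] F [-0.9 -0.2  1.2] w 0.0221
ball? 104 [317. 274.] [0.606 0.049 0.132]
```

View pics/w7.png

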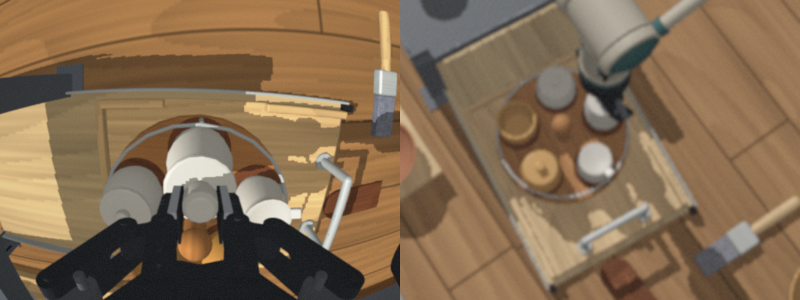

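Both panels show the tall jar gripped at the front and the tray still out. I'll hold for one more second, then hand in.

Request:
arm_command(
  series=[
    {"dp": [0,0,0],"angular": [0,0,0],"gripper": 0},
    {"dp": [0,0,0],"angular": [0,0,0],"gripper": 0},
    {"dp": [0,0,0],"angular": [0,0,0],"gripper": 0},
    {"dp": [0,0,0],"angular": [0,0,0],"gripper": 0},
    {"dp": [0,0,0],"angular": [0,0,0],"gripper": 0},
    {"dp": [0,0,0],"angular": [0,0,0],"gripper": 0},
    {"dp": [0,0,0],"angular": [0,0,0],"gripper": 0},
    {"dp": [0,0,0],"angular": [0,0,0],"gripper": 0},
  ],
)

```text
clock: 24.85
position: [0.5313, 0.0567, 0.1539]
ee_rot: [0.522, -0.481, 0.515, 0.481]
contact_force: [-0.1, -0.4, -0.1]
width: 0.0225
```

```bash
python3 ball.py; python3 -c "from rig import *;print(sign_off())"
```

```text
t 24.85 pos [0.5313 0.0567 0.1539] zyaw 85.7 xaxis [ 0.007  0.007 -1.   ] dp [0.016 0.003 0.008] F [-0.1 -0.4 -0.1] w 0.0225
ball? 99 [317. 274.] [0.606 0.05  0.133]
the job is handed in; nothing more can be done
None
```

I drew the tray out to its stop, turned the carousel until the tall jar stood at the tray's front, and handed the job in at about 25 s with the gripper still holding the jar's knob. `sign_off()` gave no verdict, so the outcome rests on my own checks.

**Recovery on the way:** during my first turn the tray slid about 33 mm back in. I finished the turn with the gripper rotating along with the jar, pulled the tray out to its stop again by the handle, and gripped the knob again.

**Last checks:**
- **Tray:** the carousel's centre ball is at y = 0.050 m, where it was after the first full pull. I measured that pull as about 0.248 m from the handle's position.
- **Jar position:** the grip is within about 1 mm of the middle of the front. The last measured jar angle, before gripping, was 173° against a target of 174°.
- **Grip:** the fingers closed on the knob at 22 mm with 30 N set, and the arm was still over the last second.
- **Other things:** I touched nothing else on the bench or shelf that I know of, but I did not measure those positions again.

**Disagreement between cameras:** the wrist and scene cameras differed by about 7 to 10 mm in x for the knob and ball. I used a value between the two for the knob; the difference has little effect on the sideways position.

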